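Re-index a tooth segment in its clamp stand

TASK

On the clamp stand that holds the tan stone tooth segment (not the one with the pink wax), back the black T-handle off counterclockwise just enough to free the holder, no more than a quarter turn. Then turn the segment holder in its socket, without lifting it out, until the segment's long side lines up with the red line on the stand, and turn the T-handle clockwise until it is fully tight again.

Things in the scene. Friction and masses are not known exactly. Their poses are not given: they have to be found in the camera images.
- stand: fixed stand holding the tan segment: grey base 110 x 220 x 10 mm, origin at the centre of its underside. Aluminium socket block 50 x 50 mm, top 45 mm high, at y = -60 mm; T-handle axis at y = +60 mm (housing up to 43 mm high). A red line runs parallel to the stand's x axis through the socket centre. A like stand with pink wax (rigid) is not to be used.
- clamp (a joint): turn of the black T-handle about its vertical axis, rad: 0 = fully tight, at its stop, bar along the stand's x axis; grows counterclockwise (from above) as it is loosened. The spring-backed clamp pad lets go of the holder at about 0.6. Turning takes up to 0.35 N m; the handle stays where it is left.
- clamp_grip (a point): centre of the T-handle's bar, on its turning axis, 72 mm above the worktop; bar 56 mm long along this point's x axis, 12 mm wide along y, 18 mm high; below it only a shaft 12 mm thick.
- segment_grip (a point): centre of the loose holder's blue block: 34 mm along this point's x, 22 along y, 14 high, 73 above the worktop. Tan segment fixed on it, long side along x, 20 wide, top 30 mm above this point. Below: 18 mm neck, then a 28 mm stem in a 30 mm wide, 35 mm deep socket; free to turn when loose. Starts 30 to 75 degrees counterclockwise of the red line; either way round along the line will do.

How it is judged (in metres and radians):
On the way, in this order (a step that is already met when the one before it is completed fails the run):
1. the T-handle is backed off while the segment still stands askew (value of joint clamp above 0.5 rad and angle between the x axis of segment_grip and the x axis of stand, either way round above 0.4 rad), for 0.2 s.
2. with the clamp loose, the segment is turned to the red line (value of joint clamp above 0.4 rad and angle between the x axis of segment_grip and the x axis of stand, either way round below 0.19 rad), for 0.2 s.
At the end, for the whole second after the job is handed in: the T-handle is tight (within 7 degrees of its stop), the segment's long side is within 11 degrees of the red line either way round, and the holder stands upright (within 7 degrees) and down on the floor of its socket (within 4 mm) (value of joint clamp below 0.12 rad and angle between the x axis of segment_grip and the x axis of stand, either way round below 0.19 rad and angle between segment_grip's own z axis and vertical below 0.12 rad and z of segment_grip in the frame of stand below 0.077 m); the robot touches nothing.
It fails at once if the T-handle is backed off clearly more than a quarter turn (over 110 degrees) (value of joint clamp above 1.92 rad).
It fails at once if the holder is lifted more than 15 mm in its socket (z of segment_grip in the frame of stand above 0.088 m).
It also fails if it takes over 64 s, if anything falls off the work surface, if the arm or the gripper's body presses on something with over 40 N, if the wrist force passes 120 N, or if a joint passes its speed limit or range.

ROBOT

A 6-joint arm with a two-finger parallel gripper is mounted at the origin on a cart in front of the work surface, level with it; the furniture and walls round the work are solid. World frame = base frame: x ahead of the robot, y to its left, z up, the work surface at z = 0. Lengths are in m, angles in degrees, forces in N, time in s.
With the tool pointing down it reaches from about 0.4 to 0.825 m from the base axis. Payload 7 kg.
Tool frame: the origin (TCP) lies at the very end of the fingers, on their centre line; the grasp point (between the pads) lies 19 mm behind it; x points along the fingers, y is the direction in which the jaws open and shut, and the axes are right-handed (so a half turn about x gives the same grasp; the last joint's range is limited). The gripper opens to 88 mm and grips with 3 to 60 N. Pads are 19 mm wide; open, the fingers measure 130 mm over their backs; the gripper's body (78 mm by 193 mm) begins 47 mm behind the grasp point.
Start: joints at [93.111, 20.546, 0.682, 0, -70.136, -16.507], TCP at [0.156, 0.657, 0.227] pointing down, gripper open.
Joint ranges: [-176.03, 176.03], [-82.01, 121.73], [-58.28, 71.71], [-173.87, 95.51], [-174.79, -0.11], [-173.66, 173.66]. Speed limits (degrees/s): [136.94, 136.94, 172.46, 180, 180, 180].

INTERFACE

Orientations are given as [roll, pitch, yaw] about the fixed x, y, z axes, in that order (R = Rz(yaw) Ry(pitch) Rx(roll)).
In Python, from plant import * gives the robot as it stands. The module is installed in compiled form; this text tells all that it offers.
- The arm moves only by the shell command python3 -m creep 'ROWS' [FORCE]. ROWS is a JSON object of lists of equal length, an entry for each row: "jaw": the closure, from -1 (fully open) to 1 (shut); "translation": the shift along the tool's x, y, z in m, a list of three; "roll": the turn about the tool's x in rad. A call has exactly 10 rows; each row shifts and turns the commanded pose from where the row before left it, along the tool's axes as they then stand; what a row does not reach is not made up. A row lasts 1/10 s, in which the tool goes at most 50 mm and 8.59 degrees, less where a joint would pass 70% of its speed; a pose out of reach is approached as far as the arm can. A call with a gripper value outside its range is refused whole. The fingers move at their own pace and stop on an object; FORCE is the grip in N (left out, the last holds). Time passes only in rows, so rows that do not move let the fingers close, or fill a call up. It gives the time, the measured TCP pose, the force and the opening at its end, in the units of the state.
- get_state(): the state, without advancing time (a new reading comes with each control period).
- capture(name): name is "scene" or "top" or "wrist"; returns a dict with "image" (420x560x3 uint8, red, green, blue), "fovy" (degrees; the focal length in pixels is half the picture's height over the tangent of half this angle, whatever the lens; pixels are square), "cx", "cy" (the principal point, pixels), "D" ([k1, k2, p1, p2, k3] as OpenCV has them; the pictures are not rectified), "pose" (4x4, takes a point from camera to world coordinates); the wrist camera has in their place "tool_from_camera" (4x4, takes a point from camera to tool coordinates, whose origin is the TCP and whose axes are the tool frame's). Camera axes: x right, y up, looking along -z (the intrinsics and any distortion apply to the point x, -y, -z); pixel columns grow to the right and rows downward; lengths in m; the calibration is good to about 2 mm. A picture is of the moment at which its call begins: read the wrist's pose just before it. There is no depth.
- close_job(): hands the job in, once; it reports no verdict.
The state is a dict: "time_s": time; "joints": joint angles; "qd": joint speeds; "joint_torque": joint torques, N m; "tcp_pos": TCP position; "eef_rot": TCP orientation; "contact_force": force on the tool from outside, world axes, zero at the start; "moment": the same for the moment, N m; "gripper_width": finger opening in m.
Only numpy, scipy, OpenCV 4.12 (cv2) and the standard library are available. Lean on these libraries where they do the work, as an engineer would, in place of code of your own. Each camera call takes 0.05 s, during which the arm holds its last target.

## Working session

There is one attempt and no reset: what is moved stays moved. The work goes in short steps, Python scripts to look and compute and a shell command to move; the robot and the scene stay as the last step left them, time stands still between calls to the robot, and variables do not carry over. Pictures are saved under pics/ and viewed, and the job is handed in when it is done.

```bash
mkdir -p pics; python3 - <<'E'
from plant import *
import cv2
s=get_state();print(s)
for n in["scene","top","wrist"]:
    c=capture(n);cv2.imwrite(f"pics/{n}0.png",c["image"][:,:,::-1])
    print(n,{k:v for k,v in c.items() if k!="image"})
E
```

```text
{'time_s': 0.0, 'joints': array([ 9.31115595e+01,  2.05905353e+01,  6.35798259e-01, -1.89459482e-02,
       -7.01357958e+01, -1.65069549e+01]), 'qd': array([-0.048685  ,  0.04698468, -0.01859438,  0.04694409, -0.01978581,
        0.01898378]), 'joint_torque': array([ 1.48743202e-03, -5.82717061e+01,  2.93052274e+01,  6.99721947e+00,
        6.83462567e-03, -1.49993011e-04]), 'tcp_pos': array([0.15629556, 0.65617369, 0.22565191]), 'eef_rot': array([ 95.37863757,  89.90773135, -98.02320963]), 'contact_force': array([ 0.4085031 ,  0.10426626, -0.73310365]), 'moment': array([-0.02512454,  0.03251883, -0.02873818]), 'gripper_width': 0.08758957692513736}
scene {'fovy': 45.08159577382959, 'cx': 271.36010806965044, 'cy': 207.73783077088257, 'D': array([-0.07512921,  0.        ,  0.        ,  0.        ,  0.        ]), 'pose': array([[ 0.77371652,  0.4900255 , -0.40154422,  0.07705105],
       [-0.63343039,  0.58701073, -0.50416697, -0.54704091],
       [-0.0113439 ,  0.64443263,  0.76457694,  0.91189885],
       [ 0.        ,  0.        ,  0.        ,  1.        ]])}
top {'fovy': 42.83347359
[... 219 characters left out ...]
99954658,  0.02983885, -0.00403329, -0.0033464 ],
       [ 0.0025948 ,  0.21881406,  0.97576312,  1.13862551],
       [ 0.        ,  0.        ,  0.        ,  1.        ]])}
wrist {'fovy': 66.27026942083589, 'cx': 275.89760357229494, 'cy': 209.64543563393974, 'D': array([-0.02096549,  0.        ,  0.        ,  0.        ,  0.        ]), 'tool_from_camera': array([[ 1.00670482e-04,  2.91011104e-01, -9.56719670e-01,
        -1.57155297e-01],
       [ 9.99999951e-01,  2.52869887e-04,  1.82141570e-04,
        -1.05710772e-03],
       [ 2.94930814e-04, -9.56719642e-01, -2.91011065e-01,
        -7.97096529e-02],
       [ 0.00000000e+00,  0.00000000e+00,  0.00000000e+00,
         1.00000000e+00]])}
```

View pics/scene0.png

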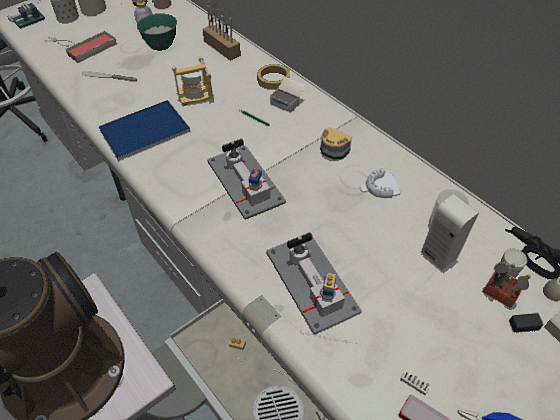

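View pics/top0.png

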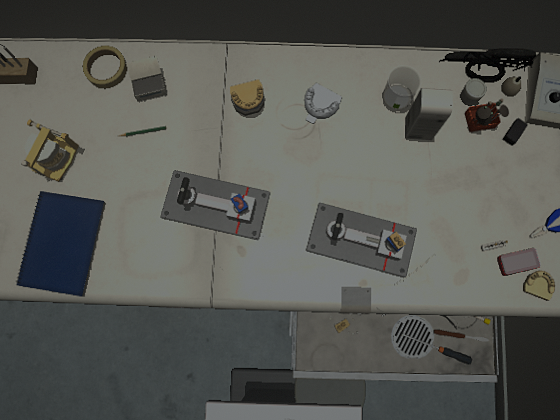

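```bash
cat > h.py <<'E'
from plant import *
import numpy as np, cv2
from scipy.spatial.transform import Rotation as R
def K(c):
    f=c["image"].shape[0]/2/np.tan(np.radians(c["fovy"]/2)); return np.array([[f,0,c["cx"]],[0,f,c["cy"]],[0,0,1.]])
def tool(s):
    T=np.eye(4);T[:3,:3]=R.from_euler("xyz",s["eef_rot"],degrees=True).as_matrix();T[:3,3]=s["tcp_pos"];return T
def pix2w(c,P,px,z):
    u=cv2.undistortPoints(np.array(px,float).reshape(-1,1,2),K(c),np.array(c["D"]))[:,0]
    d=np.c_[u[:,0],-u[:,1],-np.ones(len(u))]@P[:3,:3].T; o=P[:3,3]
    z=np.broadcast_to(z,len(u)); return o+d*((z-o[2])/d[:,2])[:,None]
def proj(c,P,X):
    p=(np.array(X,float)-P[:3,3])@P[:3,:3]
    return cv2.projectPoints(p*[1,-1,-1],np.zeros(3),np.zeros(3),K(c),np.array(c["D"]))[0][:,0]
def crop(im,r,k,name):
    x0,y0,x1,y1=r; cv2.imwrite(name,cv2.resize(im[y0:y1,x0:x1,::-1],None,fx=k,fy=k,interpolation=cv2.INTER_CUBIC))
def yawdeg(s): # tool y axis heading
    y=tool(s)[:3,1]; return np.degrees(np.arctan2(y[1],y[0]))
E
python3 - <<'E'
from h import *
i=cv2.imread("pics/top0.png")[:,:,::-1]; crop(i,(295,190,430,290),5,"pics/tc.png")
i=cv2.imread("pics/scene0.png")[:,:,::-1]; crop(i,(255,225,370,340),5,"pics/sc.png")
E
```

```text
(no output)
```

View pics/tc.png

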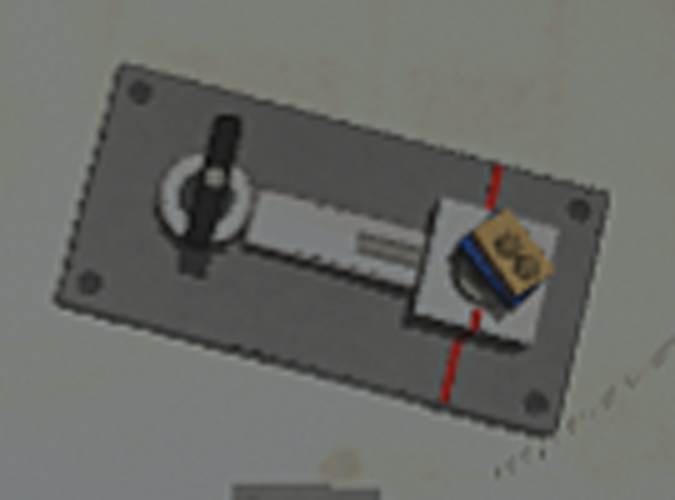

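View pics/sc.png

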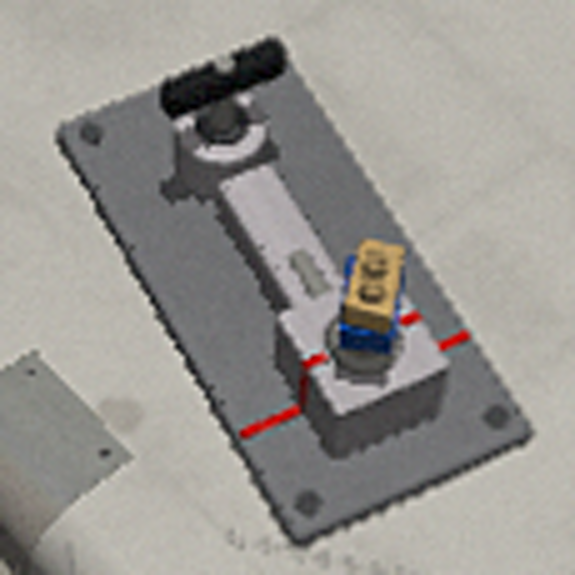

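```bash
python3 - <<'E'
from h import *
c=capture("top");P=c["pose"]
q=lambda L,z:pix2w(c,P,np.array(L)/5+[295,190],z)
b=q([(122,66),(608,192),(553,436),(55,302)],.01);print(b.round(4))
# template: A=(+x,+y) B=(+x,-y) C=(-x,-y) D=(-x,+y)
t=np.array([[.055,.11],[.055,-.11],[-.055,-.11],[-.055,.11]])
tc=t;bc=b[:,:2]-b[:,:2].mean(0);H=tc.T@bc
th=np.arctan2(H[0,1]-H[1,0],H[0,0]+H[1,1]);Rm=np.array([[np.cos(th),-np.sin(th)],[np.sin(th),np.cos(th)]])
o=b[:,:2].mean(0);print("yaw",np.degrees(th),"o",o,"res",(b[:,:2]-o-t@Rm.T).round(4))
for n,y in(("clamp",.06),("socket",-.06)):print(n,o+Rm@[0,y])
print(q([(490,166+5),(447,400)],.01))
s=q([(506,208),(555,270),(520,308),(473,240)],.103);print(s.round(4),s.mean(0))
d=s[1]-s[0];print("seg yaw",np.degrees(np.arctan2(d[1],d[0])))
h=q([(230,118),(200,245)],.081);print(h,h.mean(0))
# scene check
c2=capture("scene");P2=c2["pose"]
b2=pix2w(c2,P2,np.array([(277,38),(530,438),(300,545),(60,132)])/5+[255,225],.01);print(b2.round(4),b2.mean(0))
s2=pix2w(c2,P2,np.array([(368,240),(405,247),(390,330),(343,320)])/5+[255,225],.103);print(s2.round(4),s2.mean(0))
s=get_state();print(yawdeg(s),tool(s).round(3))
E
```

```text
[[ 0.5666 -0.0618  0.01  ]
 [ 0.5173 -0.2724  0.01  ]
 [ 0.4116 -0.247   0.01  ]
 [ 0.4626 -0.0352  0.01  ]]
yaw -13.475395081094236 o [ 0.48954632 -0.15410982] res [[-0.002  -0.0019]
 [-0.0001  0.0015]
 [ 0.0012  0.0013]
 [ 0.0009 -0.0009]]
clamp [ 0.50352799 -0.09576161]
socket [ 0.47556466 -0.21245802]
[[ 0.52501274 -0.22136676  0.01      ]
 [ 0.42565866 -0.20206411  0.01      ]]
[[ 0.4914 -0.2096  0.103 ]
 [ 0.4672 -0.2286  0.103 ]
 [ 0.4518 -0.2146  0.103 ]
 [ 0.4783 -0.1964  0.103 ]] [ 0.47218604 -0.21230125  0.103     ]
seg yaw -141.7651859318051
[[ 0.52930087 -0.10225563  0.081     ]
 [ 0.47687356 -0.09072725  0.081     ]] [ 0.50308722 -0.09649144  0.081     ]
[[ 0.5717 -0.0646  0.01  ]
 [ 0.5148 -0.2778  0.01  ]
 [ 0.4133 -0.2533  0.01  ]
 [ 0.4648 -0.0423  0.01  ]] [ 0.4911393  -0.15951131  0.01      ]
[[ 0.4828 -0.2075  0.103 ]
 [ 0.4913 -0.2187  0.103 ]
 [ 0.4621 -0.2412  0.103 ]
 [ 0.4517 -0.227   0.103 ]] [ 0.47196402 -0.22358711  0.103     ]
-103.39791943722877 [[-0.    -0.232 -0.973  0.156]
 [-0.001 -0.973  0.232  0.656]
 [-1.     0.001 -0.     0.226]
 [ 0.     0.     0.     1.   ]]
```

```bash
python3 -m creep '{"jaw":[-1,-1,-1,-1,-1,-1,-1,-1,-1,-1],"translation":[[0,0.025,-0.036],[0,0.025,-0.036],[0,0.025,-0.036],[0,0.025,-0.036],[0,0.025,-0.036],[0,0.025,-0.036],[0,0.025,-0.036],[0,0.025,-0.036],[0,0.025,-0.036],[0,0.025,-0.036]],"roll":[0,0,0,0,0,0,0,0,0,0]}' 60
```

```text
time_s: 1.25
tcp_pos: [0.4496, 0.3285, 0.2268]
eef_rot: [-109.3, 90.0, 57.3]
contact_force: [-0.2, 0.8, 0.1]
gripper_width: 0.0877
```

```bash
python3 -m creep '{"jaw":[-1,-1,-1,-1,-1,-1,-1,-1,-1,-1],"translation":[[0,0.04,-0.015],[0,0.04,-0.015],[0,0.04,-0.015],[0,0.04,-0.015],[0,0.04,-0.015],[0,0.04,-0.015],[0,0.04,-0.015],[0,0.04,-0.015],[0,0.04,-0.015],[0,0.04,-0.015]],"roll":[0,0,0,0,0,0,0,0,0,0]}'
python3 - <<'E'
from h import *
s=get_state();c=capture("wrist");cv2.imwrite("pics/w1.png",c["image"][:,:,::-1])
np.savez("w1.npz",T=tool(s)@c["tool_from_camera"]);print(s["joints"],s["tcp_pos"],yawdeg(s))
E
```

```text
time_s: 2.25
tcp_pos: [0.5018, -0.0956, 0.2269]
eef_rot: [-153.1, 90.0, 13.6]
contact_force: [1.7, 0.2, -0.4]
gripper_width: 0.0877
[ 1.12666234e+01  4.94127070e+00 -1.96951850e+01 -1.86496606e-03
 -6.53212931e+01  6.53489867e+01] [ 0.50183956 -0.09558401  0.22686165] -103.38516168964229
```

View pics/w1.png

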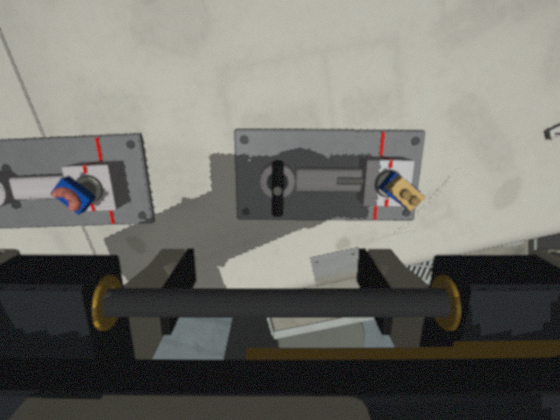

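```bash
python3 - <<'E'
from h import *
i=cv2.imread("pics/w1.png")[:,:,::-1]; crop(i,(225,115,435,235),3.8,"pics/w1c.png")
E
```

```text
(no output)
```

View pics/w1c.png

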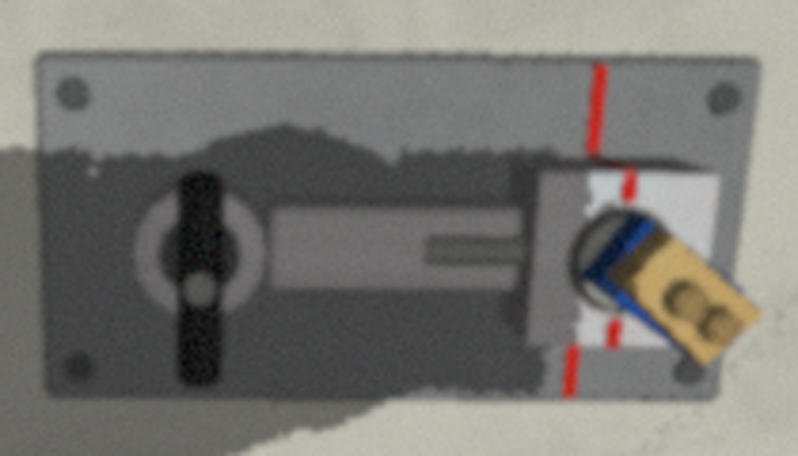

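```bash
cat >> h.py <<'E'
def fit(b):
    t=np.array([[.055,.11],[.055,-.11],[-.055,-.11],[-.055,.11]])
    o=b[:,:2].mean(0);bc=b[:,:2]-o;H=t.T@bc
    th=np.arctan2(H[0,1]-H[1,0],H[0,0]+H[1,1]);Rm=np.array([[np.cos(th),-np.sin(th)],[np.sin(th),np.cos(th)]])
    print("yaw",np.degrees(th),"o",o,"res",(bc-t@Rm.T).round(4).tolist());
    for n,y in(("clamp",.06),("socket",-.06)):print(n,o+Rm@[0,y])
E
python3 - <<'E'
from h import *
c=capture("wrist");P=np.load("w1.npz")["T"]
q=lambda L,z:pix2w(c,P,np.array(L)/3.8+[225,115],z)
fit(q([(37,55),(760,62),(717,398),(48,396)],.01))
h=q([(201,172),(198,385)],.081);d=h[0]-h[1];print(h,h.mean(0),np.linalg.norm(d),np.degrees(np.arctan2(d[1],d[0])))
s=q([(652,228),(760,314),(711,368),(607,276)],.103);print(s.round(4),s.mean(0));d=s[1]-s[0];print("seg",np.degrees(np.arctan2(d[1],d[0])),np.linalg.norm(d))
s=get_state();print(tool(s).round(3))
E
```

```text
yaw -13.6679499400423 o [ 0.49445553 -0.15576121] res [[-0.0018, -0.0014], [-0.0015, 0.0025], [0.0022, 0.001], [0.0011, -0.0022]]
clamp [ 0.50863321 -0.09746032]
socket [ 0.48027785 -0.21406209]
[[ 0.53689104 -0.10467766  0.081     ]
 [ 0.48308733 -0.09115566  0.081     ]] [ 0.50998918 -0.09791666  0.081     ] 0.055476871399490875 -14.107457931092581
[[ 0.503  -0.2047  0.103 ]
 [ 0.4763 -0.2273  0.103 ]
 [ 0.4656 -0.2143  0.103 ]
 [ 0.494  -0.1929  0.103 ]] [ 0.48473268 -0.20979253  0.103     ]
seg -139.7265026711139 0.034974660165900034
[[-0.001 -0.236 -0.972  0.502]
 [-0.001 -0.972  0.236 -0.098]
 [-1.     0.001  0.     0.226]
 [ 0.     0.     0.     1.   ]]
```

```bash
python3 -m creep '{"jaw":[-1,-1,-1,-1,-1,-1,-1,-1,-1,-1],"translation":[[0.02,0,-0.005],[0.02,0,0],[0.02,0,0],[0.02,0,0],[0.01,0,0],[0.005,0,0],[0,0,0],[0,0,0],[0,0,0],[0,0,0]],"roll":[0,0,0,0,0,0,0,0,0,0]}'
python3 - <<'E'
from h import *
L=[]
for k in range(3):
    s=get_state();c=capture("wrist");L.append(s);print(s["tcp_pos"],s["eef_rot"])
cv2.imwrite("pics/w2.png",c["image"][:,:,::-1])
T=tool(s);T[:3,3]=np.mean([x["tcp_pos"] for x in L],0)
np.savez("w2.npz",T=T@c["tool_from_camera"]);print(T,yawdeg(s))
E
```

```text
time_s: 3.35
tcp_pos: [0.5072, -0.0949, 0.1323]
eef_rot: [-159.1, 89.9, 7.5]
contact_force: [-0.3, -0.3, 0.8]
gripper_width: 0.0879
[ 0.50720794 -0.09494716  0.13225619] [-159.069601     89.92668       7.53851776]
[ 0.50707815 -0.09498041  0.13212159] [-157.66179135   89.94146827    8.94157158]
[ 0.50703253 -0.09497615  0.13201265] [-156.50328712   89.95152494   10.10091328]
[[ 8.32935852e-04 -2.31676447e-01 -9.72792542e-01  5.07106206e-01]
 [ 1.48382171e-04 -9.72792840e-01  2.31676645e-01 -9.49679056e-02]
 [-9.99999642e-01 -3.37316853e-04 -7.75897379e-04  1.32130142e-01]
 [ 0.00000000e+00  0.00000000e+00  0.00000000e+00  1.00000000e+00]] -103.39579209791894
```

View pics/w2.png

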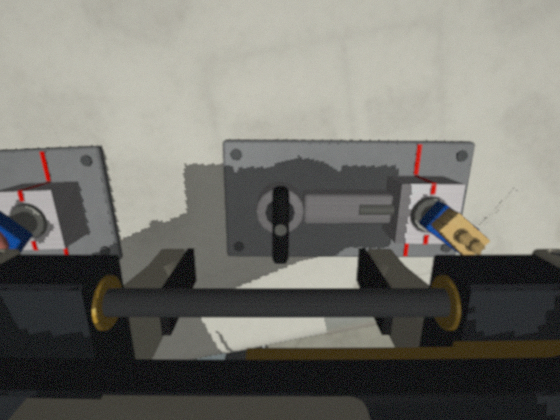

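```bash
python3 - <<'E'
from h import *
i=cv2.imread("pics/w2.png")[:,:,::-1]; crop(i,(220,130,500,270),2.85,"pics/w2c.png"); crop(i,(240,170,320,270),6,"pics/w2d.png")
E
```

```text
(no output)
```

View pics/w2c.png

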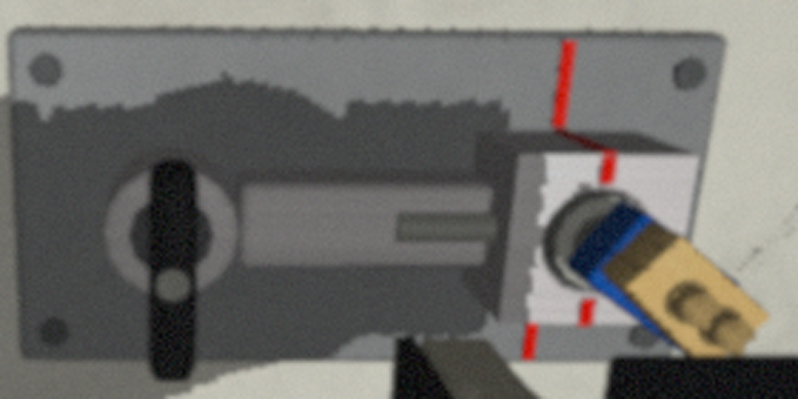

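View pics/w2d.png

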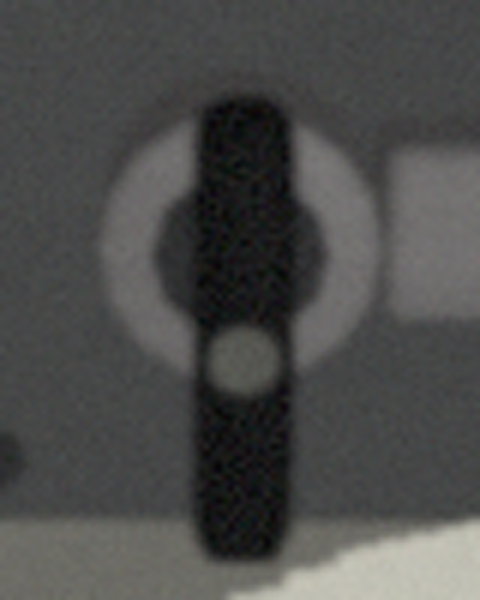

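```bash
python3 - <<'E'
from h import *
c=capture("wrist");P=np.load("w2.npz")["T"]
q=lambda L,z,k,o:pix2w(c,P,np.array(L)/k+o,z)
a=q([(10,30),(724,38),(22,358)],.01,2.85,[220,130]);print(a.round(4),"centre",(a[1]+a[2])/2,np.linalg.norm(a[1]-a[0]),np.linalg.norm(a[2]-a[0]))
d=a[0]-a[1];print(np.degrees(np.arctan2(d[1],d[0]))-90)
h=q([(243,95),(243,562),(244,360)],.081,6,[240,170]);d=h[0]-h[1];print(h,h[:2].mean(0),np.linalg.norm(d),np.degrees(np.arctan2(d[1],d[0])))
print(q([(240,250)],.043,6,[240,170]))
# red line ends
r=q([(568,42),(529,357)],.01,2.85,[220,130]);d=r[0]-r[1];print("red",np.degrees(np.arctan2(d[1],d[0])),r)
s=q([(672,240),(768,318)],.103,2.85,[220,130]);d=s[1]-s[0];print("seg",np.degrees(np.arctan2(d[1],d[0])))
E
```

```text
[[ 0.5727 -0.0635  0.01  ]
 [ 0.5209 -0.2725  0.01  ]
 [ 0.4686 -0.0376  0.01  ]] centre [ 0.49473025 -0.15501976  0.01      ] 0.21531292463517282 0.10723659572438306
-13.925149268192456
[[ 0.53862473 -0.10446793  0.081     ]
 [ 0.48336579 -0.09153445  0.081     ]
 [ 0.50826774 -0.09747994  0.081     ]] [ 0.51099526 -0.09800119  0.081     ] 0.0567523090745275 -13.173080986388305
[[ 0.50969027 -0.09780004  0.043     ]]
red -13.254143723491703 [[ 0.53048481 -0.2259974   0.01      ]
 [ 0.42960668 -0.20223605  0.01      ]]
seg -139.8565087920336
```

```bash
python3 -m creep '{"jaw":[-1,-1,-1,-1,-1,-1,-1,1,1,1],"translation":[[0.02,0.002,-0.002],[0.02,0,0],[0.02,0,0],[0.01,0,0],[0.008,0,0],[0,0,0],[0,0,0],[0,0,0],[0,0,0],[0,0,0]],"roll":[0,0,0,0,0,0,0,0,0,0]}' 60
```

```text
time_s: 4.55
tcp_pos: [0.5086, -0.0974, 0.0541]
eef_rot: [-156.8, 89.9, 9.8]
contact_force: [-0.2, 0.2, -0.2]
gripper_width: 0.0689
```

```bash
python3 -m creep '{"jaw":[1,1,1,1,1,1,1,1,1,1],"translation":[[0,0,0],[0,0,0],[0,0,0],[0,0,0],[0,0,0],[0,0,0],[0,0,0],[0,0,0],[0,0,0],[0,0,0]],"roll":[0,0,0,0,0,0,0,0,0,0]}' 60; python3 -c "
from h import *
s=get_state();print(yawdeg(s),s['contact_force'],s['moment'])"
```

```text
time_s: 5.55
tcp_pos: [0.508, -0.0982, 0.0536]
eef_rot: [69.3, 89.9, -124.1]
contact_force: [-0.4, -5.8, -0.1]
gripper_width: 0.0117
-103.39949351931033 [-0.43199842 -5.79128413 -0.09664124] [-1.94365207 -0.17607891  0.00305149]
```

```bash
python3 -m creep '{"jaw":[1,1,1,1,1,1,1,1,1,1],"translation":[[0,0,0],[0,0,0],[0,0,0],[0,0,0],[0,0,0],[0,0,0],[0,0,0],[0,0,0],[0,0,0],[0,0,0]],"roll":[-0.1,-0.1,-0.1,-0.1,-0.1,-0.1,-0.1,-0.1,0,0]}' 60; python3 -c "
from h import *
s=get_state();print(yawdeg(s),s['contact_force'],s['moment']);c=capture('wrist');cv2.imwrite('pics/w3.png',c['image'][:,:,::-1])"
```

```text
time_s: 6.55
tcp_pos: [0.508, -0.0978, 0.0535]
eef_rot: [6.5, 90.0, -141.2]
contact_force: [-1.2, -3.4, 1.5]
gripper_width: 0.0117
-57.71028358648722 [-1.22470434 -3.43011816  1.48250088] [-1.36916984  0.26179674  0.20858166]
```

View pics/w3.png

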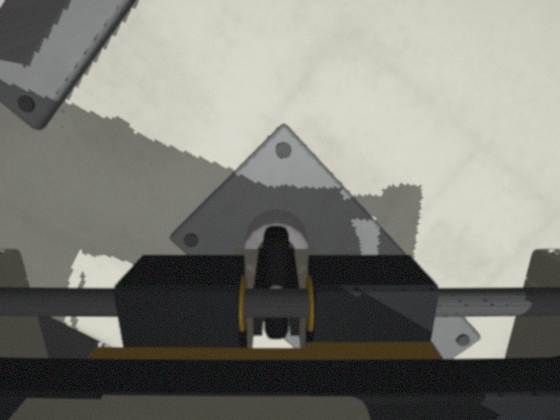

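```bash
python3 -m creep '{"jaw":[-1,-1,-1,-1,-1,-1,-1,-1,-1,-1],"translation":[[0,0,0],[0,0,0],[0,0,0],[0,0,0],[0,0,0],[-0.02,0,0],[-0.025,0,0],[-0.025,0,0],[-0.025,0,0],[-0.02,0,0]],"roll":[0,0,0,0,0,0,0,0,0,0]}' 60
python3 -m creep '{"jaw":[-1,-1,-1,-1,-1,-1,-1,-1,-1,-1],"translation":[[0,0.021,0.021],[0,0.021,0.021],[0,0.021,0.021],[0,0.021,0.021],[0,0,0],[0,0,0],[0,0,0],[0,0,0],[0,0,0],[0,0,0]],"roll":[0,0,0,0,-0.06,-0.07,0,0,0,0]}' 60
python3 - <<'E'
from h import *
L=[]
for k in range(2):
    s=get_state();c=capture("wrist");L.append(s)
cv2.imwrite("pics/w4.png",c["image"][:,:,::-1])
T=tool(s);T[:3,3]=np.mean([x["tcp_pos"] for x in L],0)
np.savez("w4.npz",T=T@c["tool_from_camera"]);print(T,yawdeg(s),s["joints"])
c=capture("top");crop(c["image"],(295,190,430,290),5,"pics/t4.png")
E
```

```text
time_s: 7.6
tcp_pos: [0.5086, -0.0974, 0.1702]
eef_rot: [152.4, 89.9, 4.8]
contact_force: [0.3, -0.2, -0.0]
gripper_width: 0.0852
time_s: 8.6
tcp_pos: [0.4825, -0.2131, 0.1686]
eef_rot: [151.0, 90.0, 10.8]
contact_force: [0.1, 0.4, -1.3]
gripper_width: 0.0875
[[-2.80765215e-05  6.41075384e-01 -7.67477916e-01  4.82511729e-01]
 [ 1.48560326e-05 -7.67477916e-01 -6.41075385e-01 -2.13153105e-01]
 [-9.99999999e-01 -2.94008438e-05  1.20242734e-05  1.68581884e-01]
 [ 0.00000000e+00  0.00000000e+00  0.00000000e+00  1.00000000e+00]] -50.1279449807996 [-2.51466709e+00  9.40038104e+00 -2.26058898e+01 -9.19555398e-04
 -5.79953736e+01  1.32387209e+02]
```

View pics/w4.png

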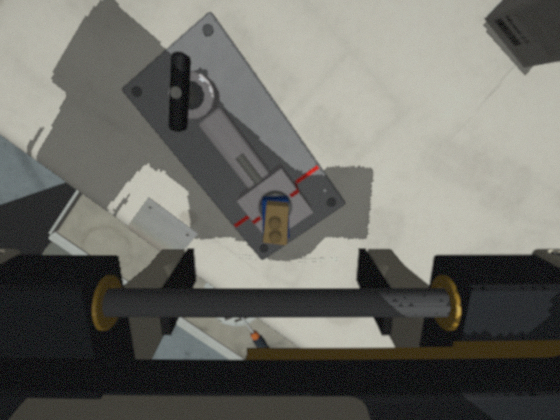

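View pics/t4.png

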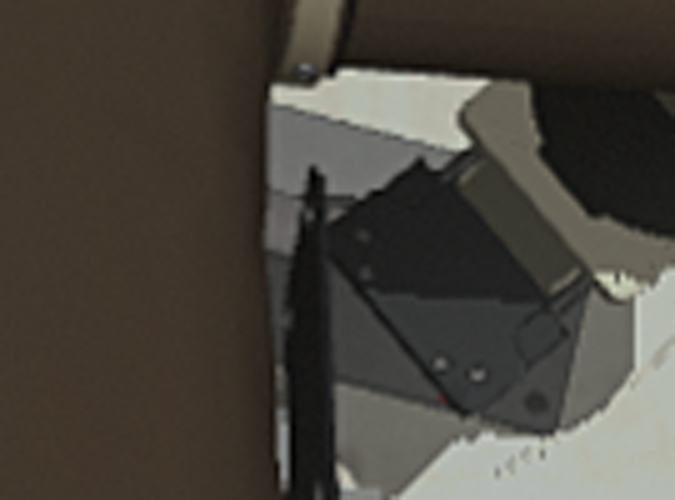

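```bash
python3 - <<'E'
from h import *
i=cv2.imread("pics/w4.png")[:,:,::-1]; crop(i,(230,160,350,260),6,"pics/w4c.png")
E
```

```text
(no output)
```

View pics/w4c.png

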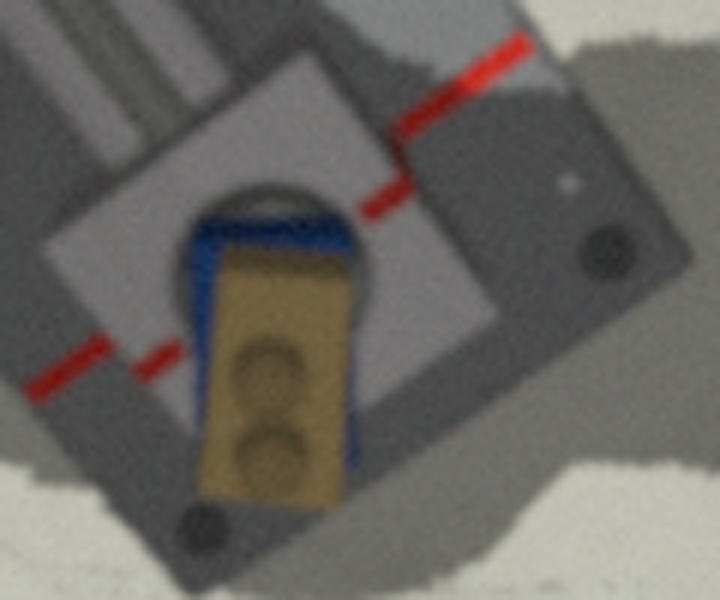

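```bash
python3 - <<'E'
from h import *
c=capture("wrist");P=np.load("w4.npz")["T"]
q=lambda L,z:pix2w(c,P,np.array(L)/6+[230,160],z)
s=q([(217,278),(352,283),(343,508),(200,497)],.103);print(s.round(4),s.mean(0))
an=lambda d:np.degrees(np.arctan2(d[1],d[0]))
print(an(s[0]-s[3]),an(s[1]-s[2]),an(s[1]-s[0]),[np.linalg.norm(s[i]-s[i-1]).round(4) for i in range(4)])
b=q([(192,218),(355,218)],.080);print(b,an(b[1]-b[0]),np.linalg.norm(b[1]-b[0]))
k=q([(42,248),(310,50),(497,312)],.045);print("block",k.round(4),(k[0]+k[2])/2,np.linalg.norm(k[0]-k[1]),np.linalg.norm(k[2]-k[1]))
r=q([(33,392),(527,43)],.01);print("red",an(r[1]-r[0]),r)
r=q([(138,370),(408,187)],.045);print("red top",an(r[1]-r[0]),r)
i=cv2.imread("pics/w4.png")[:,:,::-1]; crop(i,(110,0,230,150),5,"pics/w4h.png")
E
```

```text
[[ 0.4895 -0.1981  0.103 ]
 [ 0.4994 -0.211   0.103 ]
 [ 0.4764 -0.2291  0.103 ]
 [ 0.4662 -0.2145  0.103 ]] [ 0.48288417 -0.21319076  0.103     ]
35.08983506158298 38.324661287182394 -52.363807169757195 [np.float64(0.0285), np.float64(0.0163), np.float64(0.0293), np.float64(0.0179)]
[[ 0.48811633 -0.19415544  0.08      ]
 [ 0.50184315 -0.21060291  0.08      ]] -50.15212002011273 0.021422987300025894
block [[ 0.462  -0.1844  0.045 ]
 [ 0.5109 -0.196   0.045 ]
 [ 0.4985 -0.2438  0.045 ]] [ 0.4802418  -0.21409241  0.045     ] 0.05025449928538568 0.04938260505470896
red -14.032648521503482 [[ 0.43030113 -0.20192191  0.01      ]
 [ 0.53054274 -0.22697563  0.01      ]]
red top -14.92234846666965 [[ 0.45610683 -0.20765128  0.045     ]
 [ 0.50454115 -0.22055889  0.045     ]]
```

View pics/w4h.png

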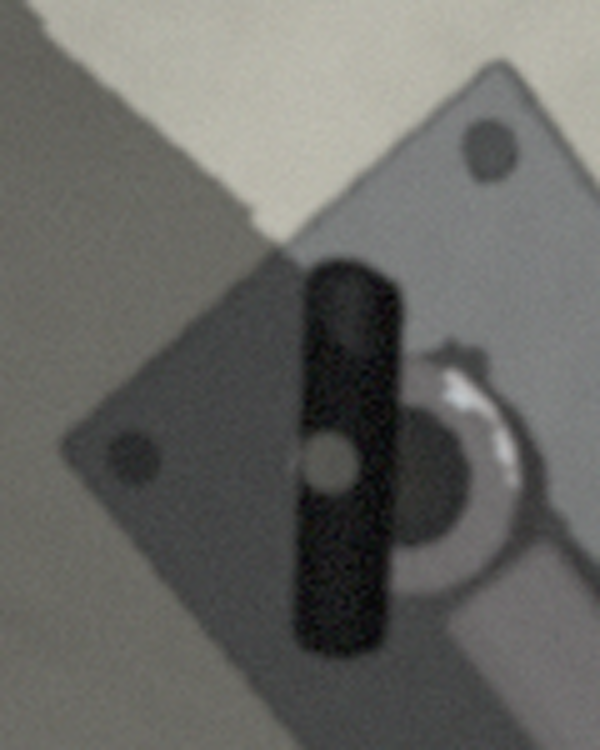

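```bash
python3 -m creep '{"jaw":[-1,-1,-1,-1,-1,-1,1,1,1,1],"translation":[[0.025,0,0.002],[0.025,0,0],[0.025,0,0],[0.02,0,0],[0.013,0,0],[0.005,0,0],[0,0,0],[0,0,0],[0,0,0],[0,0,0]],"roll":[0,0,0,0,0,0,0,0,0,0]}' 25
python3 -m creep '{"jaw":[1,1,1,1,1,1,1,1,1,1],"translation":[[0,0,0],[0,0,0],[0,0,0],[0,0,0],[0,0,0],[0,0,0],[0,0,0],[0,0,0],[0,0,0],[0,0,0]],"roll":[0,0,0,0,0,0,0,0,0,0]}' 25; python3 -c "
from h import *
s=get_state();print(yawdeg(s),s['contact_force'],s['moment']);c=capture('wrist');cv2.imwrite('pics/w5.png',c['image'][:,:,::-1])"
```

```text
time_s: 9.8
tcp_pos: [0.4814, -0.2147, 0.0563]
eef_rot: [134.3, 89.9, -5.9]
contact_force: [0.1, 0.1, -0.1]
gripper_width: 0.0612
time_s: 10.8
tcp_pos: [0.4808, -0.2146, 0.0555]
eef_rot: [-66.8, 90.0, 153.1]
contact_force: [0.3, 1.0, 0.7]
gripper_width: 0.0218
-50.11031879923765 [0.31009053 0.95507044 0.68570977] [ 0.35123286  0.0684031  -0.01019795]
```

View pics/w5.png

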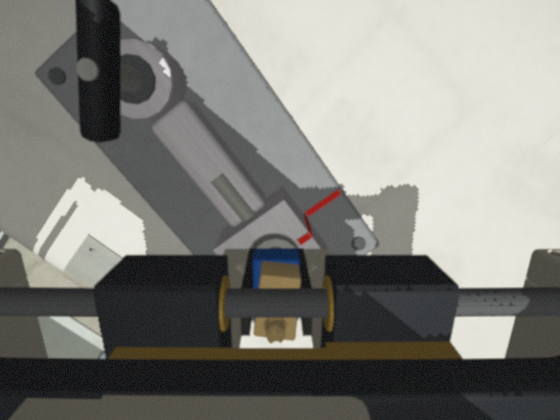

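```bash
python3 -m creep '{"jaw":[1,1,1,1,1,1,1,1,1,1],"translation":[[0,0,0],[0,0,0],[0,0,0],[0,0,0],[0,0,0],[0,0,0],[0,0,0],[0,0,0],[0,0,0],[0,0,0]],"roll":[0.1,0.1,0.1,0.1,0.1,0.1,0.1,0.1,0.1,0.035]}' 25
python3 -m creep '{"jaw":[1,1,1,-1,-1,-1,-1,-1,-1,-1],"translation":[[0,0,0],[0,0,0],[0,0,0],[0,0,0],[0,0,0],[0,0,0],[0,0,0],[-0.01,0,0],[-0.02,0,0],[-0.02,0,0]],"roll":[0,0,0,0,0,0,0,0,0,0]}' 25; python3 -c "
from h import *
s=get_state();print(yawdeg(s),s['contact_force'],s['moment'],s['joints'])"
```

```text
time_s: 11.85
tcp_pos: [0.4802, -0.2152, 0.0555]
eef_rot: [38.5, 89.9, -155.4]
contact_force: [-1.6, -3.4, 1.0]
gripper_width: 0.022
time_s: 12.85
tcp_pos: [0.4809, -0.2146, 0.1066]
eef_rot: [20.2, 90.0, -173.5]
contact_force: [-0.7, -0.4, -0.4]
gripper_width: 0.0723
-103.66644328221334 [-0.70848209 -0.38225361 -0.38487544] [-0.06134008 -0.08433602  0.01001967] [-2.68914101e+00  1.31688445e+01 -2.71458988e+01  5.40688651e-03
 -4.97106847e+01  7.90191986e+01]
```

Raise and look.

```bash
python3 -m creep '{"jaw":[-1,-1,-1,-1,-1,-1,-1,-1,-1,-1],"translation":[[-0.02,0,0],[-0.02,0,0],[-0.02,0,0],[-0.01,0,0],[0,0,0],[0,0,0],[0,0,0],[0,0,0],[0,0,0],[0,0,0]],"roll":[0,0,0,0,0,0,0,0,0,0]}' 60
python3 - <<'E'
from h import *
s=get_state();c=capture("wrist")
cv2.imwrite("pics/w6.png",c["image"][:,:,::-1]);crop(c["image"],(130,120,350,270),3.6,"pics/w6c.png")
np.savez("w6.npz",T=tool(s)@c["tool_from_camera"]);print(s["tcp_pos"],yawdeg(s))
E
```

```text
time_s: 13.85
tcp_pos: [0.4808, -0.2147, 0.1751]
eef_rot: [11.8, 90.0, 178.1]
contact_force: [-0.2, -0.3, 0.3]
gripper_width: 0.0876
[ 0.48076928 -0.21466786  0.17514961] -103.68361500411527
```

View pics/w6c.png

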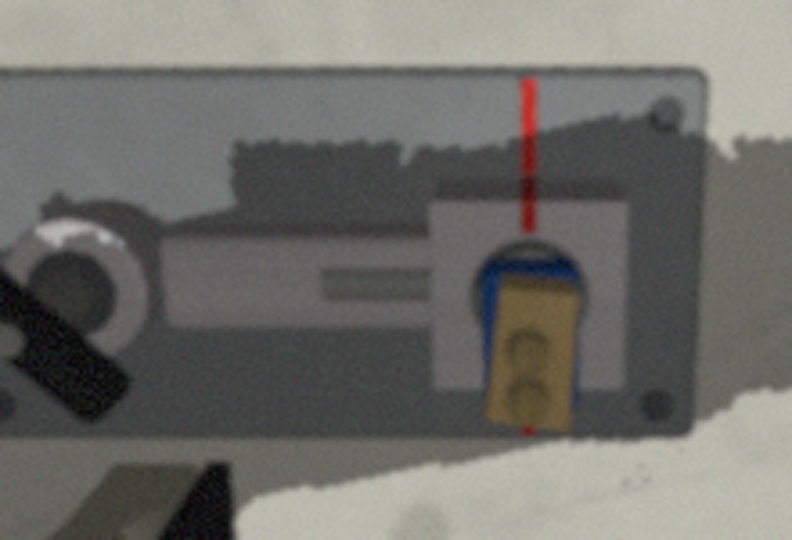

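```bash
python3 - <<'E'
from h import *
c=capture("wrist");P=np.load("w6.npz")["T"]
q=lambda L,z:pix2w(c,P,np.array(L)/3.6+[130,120],z)
an=lambda d:np.degrees(np.arctan2(d[1],d[0]))
s=q([(500,290),(580,292),(571,430),(487,418)],.103)
print("tan",an(s[0]-s[3]),an(s[1]-s[2]),an(s[1]-s[0])+90,an(s[2]-s[3])+90,s.mean(0))
b=q([(487,260),(580,260)],.08);print("blue",an(b[1]-b[0])+90,np.linalg.norm(b[1]-b[0]))
r=q([(529,80),(529,432)],.01);print("red",an(r[0]-r[1]))
k=q([(431,200),(628,200),(627,389),(431,389)],.045);print("block",an(k[0]-k[3]),an(k[1]-k[2]),an(k[1]-k[0])+90,k.mean(0))
crop(c["image"],(255,175,310,260),9,"pics/w6d.png")
E
```

```text
tan -19.65868497068462 -16.507499659889426 -15.185210146687382 -22.427908485972537 [ 0.48256102 -0.2159593   0.103     ]
blue -13.700329160127552 0.020834383142008885
red -13.646471206918475
block -15.056100873498218 -12.521237191462923 -13.700151744203765 [ 0.47999181 -0.21441976  0.045     ]
```

View pics/w6d.png

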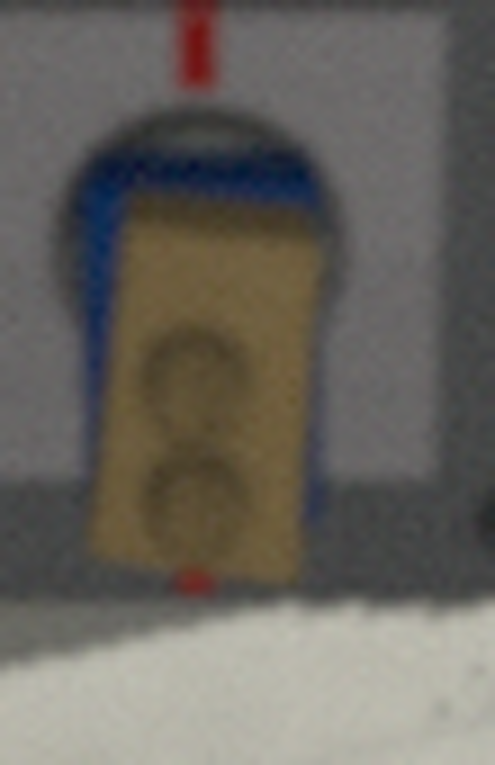

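```bash
python3 -m creep '{"jaw":[-1,-1,-1,-1,-1,-1,-1,-1,-1,-1],"translation":[[0,-0.03,0],[0,-0.03,0],[0,-0.03,0],[0,-0.03,0],[0,0,0],[0,0,0],[0,0,0],[0,0,0],[0,0,0],[0,0,0]],"roll":[0,0,0,0,-0.13,-0.13,-0.14,-0.14,-0.13,-0.13]}' 60
python3 - <<'E'
from h import *
s=get_state();c=capture("wrist")
cv2.imwrite("pics/w7.png",c["image"][:,:,::-1]);print(s["tcp_pos"],yawdeg(s))
P=tool(s)@c["tool_from_camera"]
np.savez("w7.npz",T=P)
E
```

```text
time_s: 14.95
tcp_pos: [0.5093, -0.098, 0.1755]
eef_rot: [-83.6, 90.0, 128.8]
contact_force: [0.5, 0.2, -0.2]
gripper_width: 0.0877
[ 0.50929644 -0.09803334  0.17553501] -57.53276755334504
```

View pics/w7.png

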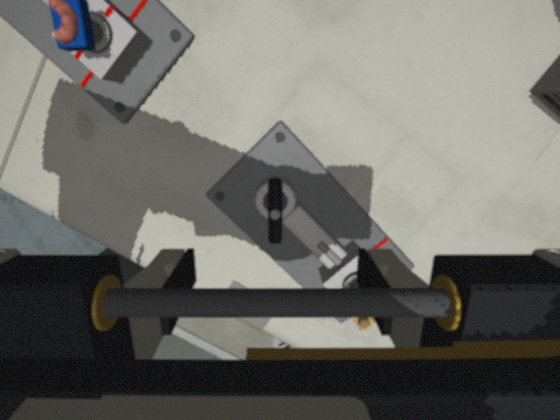

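```bash
python3 -m creep '{"jaw":[-1,-1,-1,-1,-1,-1,1,1,1,1],"translation":[[0.03,0,0.001],[0.03,0,0],[0.03,0,0],[0.02,0,0],[0.012,0,0],[0,0,0],[0,0,0],[0,0,0],[0,0,0],[0,0,0]],"roll":[0,0,0,0,0,0,0,0,0,0]}' 60
python3 -m creep '{"jaw":[1,1,1,1,1,1,1,1,1,1],"translation":[[0,0,0],[0,0,0],[0,0,0],[0,0,0],[0,0,0],[0,0,0],[0,0,0],[0,0,0],[0,0,0],[0,0,0]],"roll":[0,0,0,0,0,0,0,0,0,0]}' 60; python3 -c "
from h import *
s=get_state();print(yawdeg(s),s['contact_force'],s['moment'])"
```

```text
time_s: 16.0
tcp_pos: [0.5089, -0.0985, 0.0543]
eef_rot: [156.4, 89.9, 8.6]
contact_force: [0.1, -1.0, 0.0]
gripper_width: 0.0609
time_s: 17.0
tcp_pos: [0.508, -0.098, 0.0535]
eef_rot: [-74.2, 89.9, 138.0]
contact_force: [-2.5, 4.6, 2.7]
gripper_width: 0.0113
-57.84279999310574 [-2.46738757  4.63554429  2.66869328] [1.83247476 0.88704108 0.11531546]
```

```bash
python3 -m creep '{"jaw":[1,1,1,1,1,1,1,1,1,1],"translation":[[0,0,0],[0,0,0],[0,0,0],[0,0,0],[0,0,0],[0,0,0],[0,0,0],[0,0,0],[0,0,0],[0,0,0]],"roll":[0.1,0.1,0.1,0.1,0.1,0.1,0.1,0.08,0,0]}' 60;  python3 -c "
from h import *
s=get_state();print(yawdeg(s),s['contact_force'],s['moment'])"
python3 -m creep '{"jaw":[1,1,1,1,1,1,1,1,1,1],"translation":[[0,0,0],[0,0,0],[0,0,0],[0,0,0],[0,0,0],[0,0,0],[0,0,0],[0,0,0],[0,0,0],[0,0,0]],"roll":[0.02,0.02,0.02,0.01,0,0,0,0,0,0]}' 60;  python3 -c "
from h import *
s=get_state();print(yawdeg(s),s['contact_force'],s['moment'])"
```

```text
time_s: 18.0
tcp_pos: [0.508, -0.0984, 0.0535]
eef_rot: [-14.0, 90.0, 153.6]
contact_force: [-3.1, 3.9, 4.0]
gripper_width: 0.0118
-102.4196105675905 [-3.09365777  3.91937835  3.96277507] [ 1.38768065  1.07738238 -0.06691578]
time_s: 19.0
tcp_pos: [0.508, -0.0984, 0.0535]
eef_rot: [33.4, 89.9, -163.0]
contact_force: [-3.1, 4.8, 3.5]
gripper_width: 0.0116
-106.39226434940083 [-3.14035988  4.77615673  3.49355499] [1.51983921 1.26582691 0.9333534 ]
```

```bash
python3 -m creep '{"jaw":[-1,-1,-1,-1,-1,-1,-1,-1,-1,-1],"translation":[[0,0,0],[0,0,0],[0,0,0],[0,0,0],[0,0,0],[0,0,0],[-0.02,0,0],[-0.03,0,0],[-0.03,0,0],[-0.04,0,0]],"roll":[0,0,0,0,0,0,0,0,0,0]}' 60
python3 -m creep '{"jaw":[-1,-1,-1,-1,-1,-1,-1,-1,-1,-1],"translation":[[0,0.03,0],[0,0.03,0],[0,0,0],[0,0,0],[0,0,0],[0,0,0],[0,0,0],[0,0,0],[0,0,0],[0,0,0]],"roll":[0,0,0,0,0,0,0,0,0,0]}' 60
python3 - <<'E'
from h import *
s=get_state();c=capture("wrist")
crop(c["image"],(150,110,410,280),3,"pics/w8.png");print(s["tcp_pos"],yawdeg(s))
np.savez("w8.npz",T=tool(s)@c["tool_from_camera"])
E
```

```text
time_s: 20.0
tcp_pos: [0.5074, -0.0987, 0.1737]
eef_rot: [19.3, 89.9, -177.3]
contact_force: [0.7, 0.4, 0.3]
gripper_width: 0.0848
time_s: 21.0
tcp_pos: [0.4914, -0.156, 0.1735]
eef_rot: [27.9, 90.0, -168.7]
contact_force: [-0.2, 0.8, 0.6]
gripper_width: 0.0877
[ 0.49141644 -0.15596942  0.17353254] -106.53247726897553
```

View pics/w8.png

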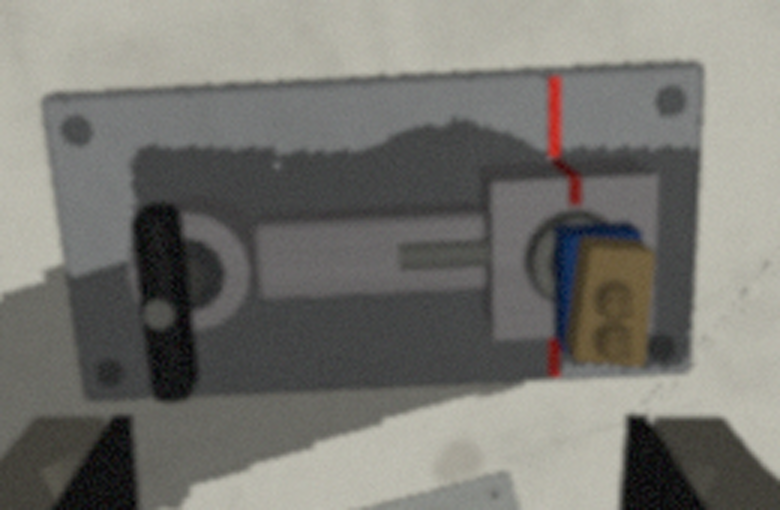

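```bash
python3 - <<'E'
from h import *
c=capture("wrist");P=np.load("w8.npz")["T"]
q=lambda L,z:pix2w(c,P,np.array(L)/3+[150,110],z)
an=lambda d:np.degrees(np.arctan2(d[1],d[0]))
fit(q([(44,98),(702,64),(690,373),(86,399)],.01))
for w in ([(134,215),(154,390)],[(180,215),(195,390)]):
    h=q(w,.081);print("bar",an(h[0]-h[1]))
s=q([(585,246),(653,249),(644,366),(573,358)],.103)
print("tan",an(s[0]-s[3]),an(s[1]-s[2]),s.mean(0))
b=q([(557,226),(638,226)],.08);print("blue",an(b[1]-b[0])+90,b)
b=q([(557,228),(557,345)],.08);print("blue long",an(b[0]-b[1]))
r=q([(555,80),(554,374)],.01);print("red",an(r[0]-r[1]))
E
```

```text
yaw -13.762698918322311 o [ 0.49438079 -0.15626036] res [[-0.0023, -0.002], [-0.0006, 0.0029], [0.0016, 0.0014], [0.0013, -0.0022]]
clamp [ 0.50865486 -0.097983  ]
socket [ 0.48010672 -0.21453772]
bar -14.32302691093294
bar -15.139976037434757
tan -18.942672419472895 -16.07536186718579 [ 0.48336968 -0.21331086  0.103     ]
blue -16.50538154669367 [[ 0.50084083 -0.20725953  0.08      ]
 [ 0.49471323 -0.22793884  0.08      ]]
blue long -13.457194493351846
red -13.715840875154461
```

```bash
python3 -c "
from plant import *
print(close_job())"
```

```text
the job is handed in; nothing more can be done
None
```

I freed the clamp, turned the segment onto the red line and tightened the T-handle again. I handed the job in at about 21 s of the 64 s allowed; no verdict was reported.

- **Loosening:** I backed the T-handle off by about 46° (0.80 rad). A wrist picture taken afterwards showed it staying there.
- **Turning:** I gripped the holder's blue block and turned it about 53.5° clockwise in its socket, with no upward motion of the arm until I had released it.
- **Tightening:** I turned the T-handle clockwise to its stop, where the wrist moment rose to 0.93 N m. I then let go and backed away.

| Final check (last wrist picture) | Angle |
|---|---|
| Stand x axis / red line | about -13.7° |
| T-handle bar | -14.3° to -15.1° |
| Blue block | -13.5° along its long edge, -16.5° across its short edge |
| Tan segment's long sides | -16° to -19° |

- **Disagreement:** the tan segment reads 2 to 5° off the red line and also looks slightly skewed on its block. I left it, since that is within the 11° limit.
- **Not measured:** I did not measure the holder's seating height or uprightness. It looked upright and seated, and the force reading showed nothing touching the tool after I backed away.

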